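# Bring out the tablet and lean it against the chromatograph

### The arm

A 6-joint arm with a two-finger parallel gripper is mounted at the origin on the work surface. World frame = base frame: x ahead of the robot, y to its left, z up, the work surface at z = 0. Lengths are in mm, angles in rad, forces in N, time in s.
With the tool pointing down it reaches from about 350 to 725 mm from the base axis. Payload 4.3 kg.
Tool frame: the origin (TCP) lies at the centre of the arm's flange, where the gripper is bolted on; the fingertips stand ahead of it and the grasp point (between the pads) lies 155 mm ahead of it (r.tip_extent is the z of the fingertips in the tool frame, in mm); z points along the fingers, y is the line along which they close (so a half turn about z gives the same grasp; the last joint's range is limited). The gripper opens to 85 mm and grips with 20 to 120 N. Pads are 22 mm wide; open, the fingers measure 114 mm over their backs; the gripper's body (76 mm by 85 mm) begins 54 mm behind the grasp point. The pads swing forward as they close: fully open they stand 13 mm farther back than shut.
Start: joints at [-1.268, 0.377, 0.081, 1.274, 0, 1.46], TCP at [230.686, -526.718, 404.729] pointing down, gripper open.
Joint ranges: [-2.72, 2.72], [-0.84, 1.66], [-1.02, 1.22], [-1.77, 2.12], [-1.37, 1.28], [-3.14, 3.14]. Speed limits (rad/s): [2.57, 2.57, 3.14, 3.14, 3.14, 3.14].

### API

Orientations are given as a 3x3 rotation matrix whose columns are the frame's x, y, z axes.
In Python, from rig import r, get_image gives the robot as it stands.
- The arm moves only by the tool play_rows, never from a script. Its argument "moves" is a list that holds one entry, the list of rows, each a list of 7 numbers: the closure, from -1 (fully open) to 1 (shut), then the shift along the tool's x, y, z normalised to -1 to 1, where 1 is 200 mm, then the turn, a rotation vector about the tool's x, y, z normalised to -1 to 1, where 1 is pi/2 rad. In form: [[[hand, tx, ty, tz, wx, wy, wz], ...]]. A call has 1 to 8 rows; each row is the pose to reach, as a shift and turn from the pose commanded when the call began, along the tool's axes at that moment; what a row does not reach only later rows make up. A row lasts 1/10 s, in which the tool goes at most 50 mm and 8.59 degrees, less where a joint would pass 70% of its speed; a pose out of reach is approached as far as the arm can. A call with a number of a shift or a turn outside -1 to 1 is refused whole. A call with a gripper value outside its range is refused whole. The fingers move at their own pace and stop on an object; the grip force is fixed at half the most. Time passes only in rows, so rows that repeat a pose let the fingers close. It gives the time, the measured TCP pose, the force, the opening and the grip force at its end, in the units of the state.
- r.sense(): the state, without advancing time (a new reading comes with each control period).
- get_image(name): name is "scene" or "top"; returns a dict with "img" (480x640x3 uint8, red, green, blue), "K" (3x3 intrinsics, pixels), "camera_from_world" (4x4, takes a point from world to camera coordinates). Camera axes: x right, y up, looking along -z (the intrinsics and any distortion apply to the point x, -y, -z); pixel columns grow to the right and rows downward; lengths in mm; the calibration is good to about 2 mm. A picture is of the moment at which its call begins. There is no depth.
- r.finish_job(): hands the job in; it is judged then, once.
The state is a dict: "time": time; "joints": joint angles; "qvel": joint speeds; "joint_torque": joint torques, N m; "tcp_pos": TCP position; "orientation": TCP orientation; "ft_force": force on the tool from outside, world axes, zero at the start; "wrist_torque": the same for the moment, N m; "grip_width": finger opening in mm; "finger_force": force on a finger pad.
Only numpy, scipy, OpenCV 4.12 (cv2) and the standard library are available. Lean on these libraries where they do the work, as an engineer would, in place of code of your own. Each camera call takes 0.05 s, during which the arm holds its last target. There are 200 camera calls.

### The job

Pull the tray under the chromatograph module fully out to its stop, then tip up the tablet that lies face down in it by its front edge, so that the tablet stands on its rear long edge on the tray's rubber pad and leans back squarely against the front of the module, screen facing out. Leave the tray fully out, do not let the tablet drop or slam, and do not disturb the bottle, vial rack and mouse on the bench.

Things in the scene. Friction and masses are not known exactly. Their poses are not given: they have to be found in the camera images.
- riser: Fixed low steel stand, 345 mm wide (y), 360 deep (x), 64 high, that carries the pump module and houses the pull-out tray. Origin on the bench (z 0) directly below the middle of the module's flat front face; its x axis points into the unit, y is along the front, z up. The tray pulls out along -x of this frame.
- module: Dark slate chromatograph pump module fixed on the stand, 345 wide, 360 deep, 140 high (from 64 to 204 mm above the bench). Origin at the bottom middle of its flat upright front face, axes as riser. The tablet is to lean on this front face.
- tray (a joint): Travel of the pull-out tray in m: 0 fully in, 0.160 out at its stop. It needs about 6 N to move and stays where it is left (no spring, no catch). Light grey, 300 mm wide, side walls 32 mm high, flat bottom 7 mm above the bench. At the stop the rib's front face is 37.5 mm, the front panel's inner face 230 mm in front of the module's face.
- tray_panel (a point): Middle of the upper inner edge of the tray's upright front panel (306 mm wide, 10 thick, top 39 mm above the bench, always clear in front of the module), which can be hooked from behind with fingertips, or pinched. Moves with the tray, axes as riser. Behind it (+x) lies an open pen trough, 95 mm long, its floor 7 mm above the bench.
- tray_rib (a point): Middle of the stop rib's front face, at the top of the rubber pad (37 mm above the bench). Moves with the tray, axes as riser. The pad reaches 97 mm forward from here, to the trough; the rib is 6 mm higher than the pad. The tablet's rear edge lies 4 to 15 mm in front of it at the start.
- tablet: Loose grey rugged tablet, 205 mm wide (y), 140 long (x), 12 thick (z), about 0.5 kg, face down on the pad, z up. Its front 46 to 57 mm overhang the trough, 30 mm above its floor; 38 to 49 mm of trough stay open before it. Origin at the centre of the screen side (its underside now); -x points to the front panel. Leaning as asked it has turned about 106 degrees: -x edge up, +x edge down.
- tablet_front (a point): Middle of the tablet's front long edge at the screen side (140 mm from the rear one): the edge to lift, about 170 mm above the bench when it leans.
- tablet_rear (a point): Middle of the tablet's rear long edge at the screen side: the edge that stays down on the pad, near the rib.
- solvent: Bystander: amber glass bottle, 68 mm diameter, 145 high, standing on the bench; origin at its base centre.
- vial_rack: Bystander: blue vial rack with small amber vials, 85 by 125 mm, 51 high, on the bench; origin at its base centre.
- mouse: Bystander: black computer mouse, about 105 by 62 mm, 33 high, on the bench; origin at its base centre.
Not all that is in view belongs to the job. There is more than one size of the tablet; the one meant has the size given above.

How it is judged:
By the outcome, as a careful person would: the job done as asked, in the order asked, and still so for the second after the job is handed in, with the robot touching nothing.
It also fails if it takes over 58 s, if anything falls off the work surface, if the arm or the gripper's body presses on something with over 40 N, if the wrist force passes 120 N, or if a joint passes its speed limit or range.

## Working session

There is one attempt and no reset: what is moved stays moved. The work goes in short steps, Python scripts to look and compute and a tool call to move; the robot and the scene stay as the last step left them, time stands still between calls to the robot, and variables do not carry over. Pictures are saved under pics/ and viewed, at most 10 in all, crops included, and the job is handed in when it is done.

Besides the shell and the picture viewer there is one more tool, called as name([rows], argument=value, ...), one row to a line, values as JSON. play_rows: Moves the arm, as the interface text tells. Its arguments: {"type":"object","properties":{"moves":{"type":"array","items":{"type":"array","items":{"type":"array","items":{"type":"number"}}}}},"required":["moves"]}

```bash
mkdir -p pics; ls; python3 - <<'E'
from rig import r,get_image
import cv2,numpy as np
s=r.sense();print(s, r.tip_extent)
for n in("scene","top"):
    d=get_image(n);cv2.imwrite(f"pics/{n}0.png",d["img"][:,:,::-1]);print(n,d["K"],d["camera_from_world"],[k for k in d])
E
```

```text
pics
{'time': 0.0, 'joints': array([-1.26830470e+00,  3.78112258e-01,  7.96248249e-02,  1.27437885e+00,
       -3.56119818e-05,  1.46048550e+00]), 'qvel': array([-0.0004321 ,  0.00102641,  0.0003972 ,  0.00054378,  0.0007442 ,
       -0.00056396]), 'joint_torque': array([ 2.35099806e-04, -4.63600302e+01,  2.69876736e+01,  2.06542877e-02,
       -3.01467699e-04,  8.56311971e-06]), 'tcp_pos': array([ 230.58486161, -526.42077039,  403.73198893]), 'orientation': array([[ 9.16000188e-01,  4.01177307e-01, -6.50633542e-04],
       [ 4.01177789e-01, -9.15998100e-01,  1.96536322e-03],
       [ 1.92480036e-04, -2.06129280e-03, -9.99997857e-01]]), 'ft_force': array([-0.67536417,  0.86042254,  0.11436649]), 'wrist_torque': array([0.00189095, 0.03840475, 0.02235047]), 'finger_force': 0.0, 'grip_width': 85.84259338897336} 173.4
scene [[479.49520689   0.         320.76659895]
 [  0.         479.49520689 243.90402499]
 [  0.           0.           1.        ]] [[ 9.93163166e-01  1.16558292e-01 -6.41016667e-03 -5.06236671e+02]
 [-1.09572341e-01  9.49760662e-01  2.93169894e-01  1.68815810e+01]
 [ 4.02595063e-02 -2.90463163e-01  9.56038871e-01 -1.07060325e+03]
 [ 0.00000000e+00  0.00000000e+00  0.00000000e+00  1.00000000e+00]] ['img', 'K', 'camera_from_world']
top [[533.54907225   0.         321.25890529]
 [  0.         533.54907225 237.58710567]
 [  0.           0.           1.        ]] [[ 1.62868620e-02 -9.99649939e-01 -2.08503481e-02  3.18081273e+01]
 [ 9.93598099e-01  1.38496921e-02  1.12120491e-01 -5.29912570e+02]
 [-1.11792471e-01 -2.25429572e-02  9.93475847e-01 -1.10035977e+03]
 [ 0.00000000e+00  0.00000000e+00  0.00000000e+00  1.00000000e+00]] ['img', 'K', 'camera_from_world']
```

View pics/scene0.png

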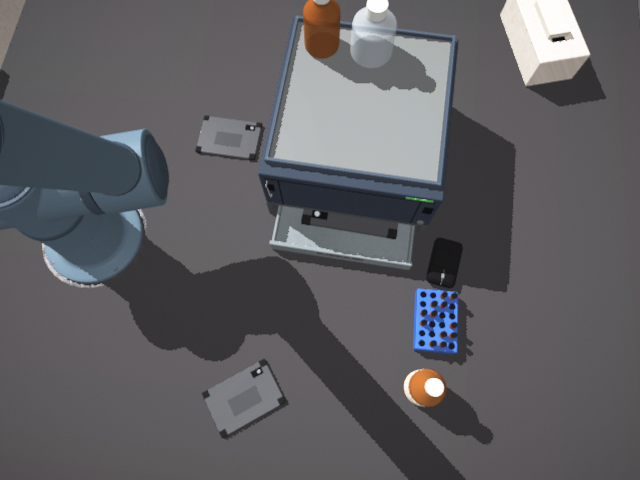

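View pics/top0.png

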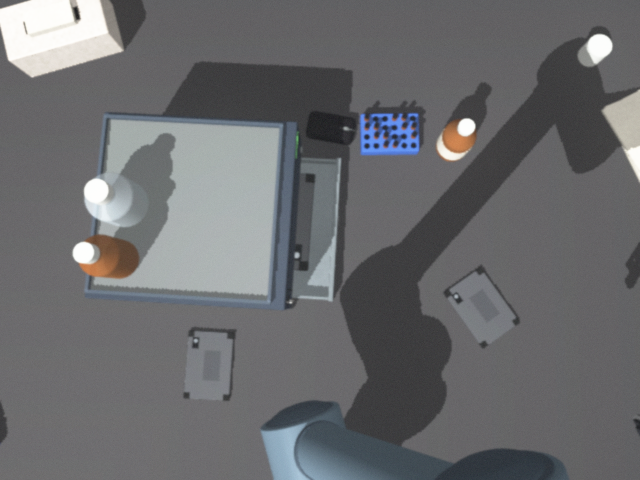

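```bash
cat > h.py <<'E'
import numpy as np,cv2
from rig import r,get_image
def crop(n,x0,y0,w,h,s,f):
    d=get_image(n);c=d["img"][y0:y0+h,x0:x0+w,::-1]
    c=cv2.convertScaleAbs(c,alpha=1.5,beta=15)
    c=cv2.resize(c,None,fx=s,fy=s,interpolation=cv2.INTER_CUBIC)
    for x in range((x0+19)//20*20,x0+w,20): cv2.putText(c,str(x),(int((x-x0+.5)*s),10),0,.4,(0,255,255));cv2.line(c,(int((x-x0+.5)*s),12),(int((x-x0+.5)*s),18),(0,255,255))
    for y in range((y0+19)//20*20,y0+h,20): cv2.putText(c,str(y),(0,int((y-y0+.5)*s)),0,.4,(0,255,255));cv2.line(c,(26,int((y-y0+.5)*s)),(32,int((y-y0+.5)*s)),(0,255,255))
    cv2.imwrite(f"pics/{f}.png",c)
def proj(n,P,cams={}):
    if n not in cams: cams[n]=get_image(n)
    d=cams[n];P=np.atleast_2d(P);c=P@d["camera_from_world"][:3,:3].T+d["camera_from_world"][:3,3]
    p=c*[1,-1,-1]@d["K"].T
    return p[:,:2]/p[:,2:]
def tri(us,ut):
    from scipy.optimize import least_squares
    f=lambda P:np.r_[proj("scene",P)[0]-us,proj("top",P)[0]-ut]
    o=least_squares(f,[500,0,50.]);return o.x,o.fun
E
python3 - <<'E'
from h import *
crop("scene",260,165,190,110,4,"sc1")
crop("top",265,110,120,200,3,"tc1")
E
```

```text
(no output)
```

View pics/sc1.png

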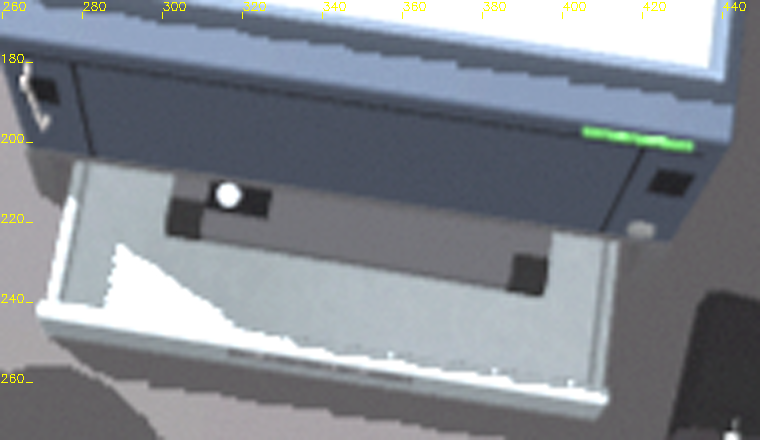

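View pics/tc1.png

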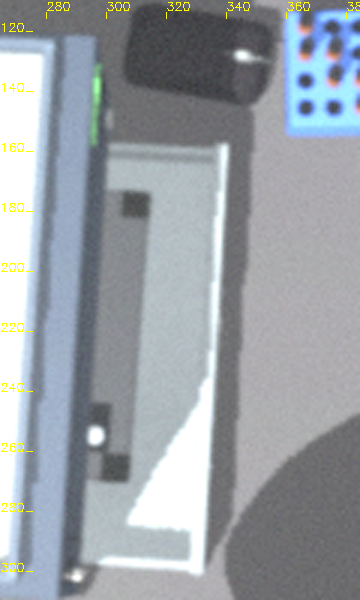

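```bash
cat > fit.py <<'E'
from h import *
from scipy.optimize import least_squares
def full(n,c): 
    x0,y0,s={"scene":(260,165,4),"top":(265,110,3)}[n]; return np.array([x0+(c[0]+.5)/s-.5,y0+(c[1]+.5)/s-.5])
# name, view, crop px, fn of (d)->riser point
def T(X,p): 
    c,s=np.cos(p[2]),np.sin(p[2]); return np.array([p[0]+c*X[0]-s*X[1],p[1]+s*X[0]+c*X[1],X[2]])
obs=[("scene",(38,312),lambda d:(-d-10,153,39)),("scene",(606,406),lambda d:(-d-10,-153,39)),
("top",(203,572),lambda d:(-d-10,153,39)),("top",(228,143),lambda d:(-d-10,-153,39)),
("scene",(28,150),lambda d:(0,172.5,64)),("scene",(668,240),lambda d:(0,-172.5,64)),
("top",(98,38),lambda d:(0,-172.5,204)),("top",(80,598),lambda d:(0,172.5,204)),
("scene",(732,141),lambda d:(0,-172.5,204))]
f=lambda p:np.concatenate([proj(n,T(g(p[3]),p))[0]-full(n,c) for n,c,g in obs])
o=least_squares(f,[540,0,np.pi/2,70],loss="soft_l1",x_scale=[10,10,.1,10]);print(o.x.round(3));print(f(o.x).reshape(-1,2).round(1))
for nm,a,b in[("panel+",(38,312),(203,572)),("panel-",(606,406),(228,143)),("tab-",(545,296),(151,193)),("tab+",(167,235),(129,481))]:
    P,e=tri(full("scene",a),full("top",b));print(nm,P.round(1),e.round(1))
E
python3 fit.py
```

```text
[552.353  92.149   1.53   73.582]
[[-0.6  1.8]
 [ 0.6 -0.2]
 [-0.2  0.8]
 [-0.7 -0.2]
 [-1.   0.5]
 [ 0.6  1.6]
 [-1.  -1.3]
 [-7.1  1.1]
 [ 0.4  1. ]]
panel+ [398.3  14.8  51.9] [-0.3  0.1 -0.1 -0.2]
panel- [700.2   0.9  43.1] [ 0.1 -0.   0.   0.1]
tab- [662.7  55.   49.2] [-0.3  0.1 -0.1 -0.3]
tab+ [459.9  66.7  47.4] [-0.2  0.1 -0.1 -0.2]
```

```bash
sed -i '/(80,598)/s/,("top",(80,598),lambda d:(0,172.5,204))//' fit.py; python3 fit.py|head -1; python3 - <<'E'
from rig import r
print([a for a in dir(r) if a[0]!='_'])
from scipy.spatial.transform import Rotation as R
import numpy as np
yaw=1.53
s=r.sense();A=s["orientation"]
x=np.array([np.sin(yaw),-np.cos(yaw),0]);B=np.c_[x,np.cross([0,0,-1],x),[0,0,-1]]
print("turn",R.from_matrix(A.T@B).as_rotvec()/(np.pi/2))
for P in([549.0,6,300],[549,6,193]): print((A.T@(np.array(P)-s["tcp_pos"])/200).round(3))
E
```

```text
[552.156  93.522   1.527  74.849]
['IKError', 'finish_job', 'sense', 'tip_extent']
turn [-1.42426437e-04  1.50302555e-05  2.88756425e-01]
[ 2.526 -1.801  0.523]
[ 2.526 -1.801  1.058]
```

play_rows([
  [[0.2,0.25,-0.18,0,0,0,0],[0.2,0.5,-0.36,0.0,0,0,0],[0.2,0.7,-0.5,0,0,0,0],[0.2,0.9,-0.64,0,0,0,0],[0.2,0.99,-0.71,0,0,0,0],[0.2,0.99,-0.71,0,0,0,0]],
])

```text
time: 1.0
tcp_pos: [356.6, -313.1, 405.0]
orientation: [[0.913, 0.407, 0.001], [0.407, -0.913, 0.002], [0.001, -0.001, -1.0]]
ft_force: [-0.9, -0.6, -0.5]
grip_width: 34.2
finger_force: 0.0
```

play_rows([
  [[0.2,0.25,-0.18,0,0,0,0],[0.2,0.5,-0.36,0.0,0,0,0],[0.2,0.7,-0.5,0,0,0,0],[0.2,0.9,-0.64,0,0,0,0],[0.2,0.99,-0.71,0,0,0,0],[0.2,0.99,-0.71,0,0,0,0]],
])

```text
time: 1.6
tcp_pos: [481.3, -104.5, 404.7]
orientation: [[0.913, 0.407, 0.001], [0.407, -0.913, 0.001], [0.002, -0.0, -1.0]]
ft_force: [0.4, -1.6, -1.0]
grip_width: 33.9
finger_force: 0.0
```

play_rows([
  [[0.2,0.2,-0.14,0.1,0,0,0.08],[0.2,0.4,-0.28,0.2,0,0,0.16],[0.2,0.54,-0.38,0.35,0,0,0.24],[0.2,0.54,-0.38,0.5,0,0,0.289],[0.2,0.54,-0.38,0.52,0,0,0.289],[0.2,0.54,-0.38,0.52,0,0,0.289]],
])

```text
time: 2.2
tcp_pos: [547.3, 4.2, 300.1]
orientation: [[0.999, -0.041, -0.003], [-0.041, -0.999, -0.0], [-0.003, 0.0, -1.0]]
ft_force: [-0.5, -0.3, 0.8]
grip_width: 33.9
finger_force: 0.0
```

```bash
python3 - <<'E'
from h import *
s=r.sense();print({k:np.round(s[k],3) for k in s},r.tip_extent)
d=get_image("scene");t=get_image("top")
a=cv2.resize(d["img"][140:300,230:460],None,fx=3,fy=3)
b=cv2.resize(t["img"][90:330,260:400],None,fx=2,fy=2)
E
```

```text
{'time': np.float64(2.2), 'joints': array([-1.080e-01,  3.760e-01, -1.980e-01,  9.990e-01, -1.000e-03,
        3.074e+00]), 'qvel': array([-0.01 , -0.033,  0.045,  0.014,  0.005,  0.006]), 'joint_torque': array([ 5.9200e-01, -4.2875e+01,  2.4332e+01, -2.2200e-01,  2.5000e-02,
        1.4000e-02]), 'tcp_pos': array([547.28 ,   4.17 , 300.083]), 'orientation': array([[ 0.999, -0.041, -0.003],
       [-0.041, -0.999, -0.   ],
       [-0.003,  0.   , -1.   ]]), 'ft_force': array([-0.539, -0.347,  0.829]), 'wrist_torque': array([ 0.017, -0.054,  0.005]), 'finger_force': np.float64(0.0), 'grip_width': np.float64(33.932)} 173.4
```

play_rows([
  [[0.2,0,-0.02,0.1,0,0,0],[0.2,0,-0.02,0.2,0,0,0],[0.2,0,-0.02,0.3,0,0,0],[0.2,0,-0.02,0.36,0,0,0],[0.2,0,-0.02,0.4,0,0,0],[0.2,0,-0.02,0.4,0,0,0]],
])

```text
time: 2.9
tcp_pos: [548.0, 8.8, 220.7]
orientation: [[0.999, -0.042, -0.0], [-0.042, -0.999, -0.0], [-0.0, 0.0, -1.0]]
ft_force: [-0.1, -0.1, 0.2]
grip_width: 34.2
finger_force: 0.0
```

```bash
python3 - <<'E'
from h import *
crop("scene",255,165,190,110,4,"sc2")
E
```

```text
(no output)
```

View pics/sc2.png

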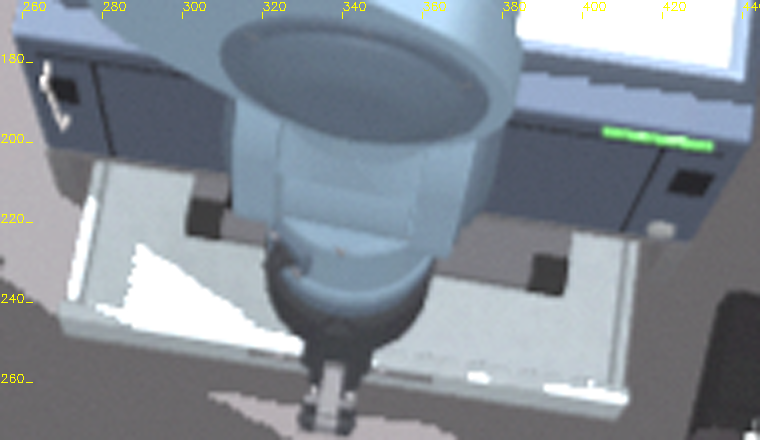

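play_rows([
  [[0.2,0,0,0.04,0,0,0],[0.2,0,0,0.08,0,0,0],[0.2,0,0,0.12,0,0,0],[0.2,0,0,0.14,0,0,0],[0.2,0,0,0.14,0,0,0]],
])

```text
time: 3.45
tcp_pos: [547.5, 9.3, 191.7]
orientation: [[0.999, -0.041, -0.002], [-0.041, -0.999, 0.0], [-0.002, 0.0, -1.0]]
ft_force: [0.7, -0.9, 0.1]
grip_width: 34.0
finger_force: 0.0
```

play_rows([
  [[0.2,0,0.06,0,0,0,0],[0.2,0,0.15,0,0,0,0],[0.2,0,0.25,0,0,0,0],[0.2,0,0.35,0,0,0,0],[0.2,0,0.45,0,0,0,0],[0.2,0,0.55,0,0,0,0],[0.2,0,0.62,0,0,0,0],[0.2,0,0.68,0,0,0,0]],
])

```text
time: 4.25
tcp_pos: [541.8, -126.7, 192.4]
orientation: [[0.999, -0.041, -0.001], [-0.041, -0.999, 0.004], [-0.001, -0.004, -1.0]]
ft_force: [0.3, 7.3, -1.6]
grip_width: 34.1
finger_force: 3.5
```

play_rows([
  [[0.2,0,0.04,0,0,0,0],[0.2,0,0.08,0,0,0,0],[0.2,0,0.11,0,0,0,0],[0.2,0,0.13,0,0,0,0],[0.2,0,0.14,0,0,0,0],[0.2,0,0.15,0,0,0,0],[0.2,0,0.16,0,0,0,0]],
])

```text
time: 4.95
tcp_pos: [540.4, -156.5, 192.3]
orientation: [[0.999, -0.04, -0.0], [-0.04, -0.999, 0.009], [-0.001, -0.009, -1.0]]
ft_force: [0.6, 16.4, 1.9]
grip_width: 33.9
finger_force: 7.8
```

play_rows([
  [[0.2,0,0.01,0,0,0,0],[0.2,0,0.02,0,0,0,0],[0.2,0,0.03,0,0,0,0],[0.2,0,0.03,0,0,0,0]],
])

```text
time: 5.35
tcp_pos: [540.2, -158.6, 192.0]
orientation: [[0.999, -0.036, 0.001], [-0.036, -0.999, 0.021], [0.0, -0.021, -1.0]]
ft_force: [3.0, 27.4, 4.5]
grip_width: 34.6
finger_force: 13.7
```

play_rows([
  [[0.2,0,-0.04,0,0,0,0],[0.2,0,-0.065,0,0,0,0],[0.2,0,-0.065,-0.1,0,0,0],[0.2,0,-0.065,-0.3,0,0,0],[0.2,0,-0.065,-0.5,0,0,0],[0.2,0,-0.065,-0.7,0,0,0],[0.2,0,-0.065,-0.8,0,0,0]],
])

```text
time: 6.05
tcp_pos: [542.4, -153.0, 357.3]
orientation: [[0.999, -0.042, 0.006], [-0.042, -0.999, -0.004], [0.006, 0.004, -1.0]]
ft_force: [1.6, -0.4, -0.1]
grip_width: 34.3
finger_force: 0.0
```

play_rows([
  [[0.2,0,0.2,0,0,0,-0.09],[0.2,0,0.4,0,0,0,-0.18],[0.2,0,0.6,0,0,0,-0.27],[0.2,0,0.8,0,0,0,-0.36],[0.2,0,0.9,0,0,0,-0.45],[0.2,0,0.9,0,0,0,-0.54],[0.2,0,0.9,0,0,0,-0.63],[0.2,0,0.9,0,0,0,-0.7]],
])

```text
time: 6.85
tcp_pos: [533.6, -333.1, 353.0]
orientation: [[0.487, 0.873, 0.0], [0.873, -0.487, -0.002], [-0.002, 0.001, -1.0]]
ft_force: [-0.5, 0.5, 0.2]
grip_width: 34.4
finger_force: 0.0
```

play_rows([
  [[0.2,0,0,0,0,0,-0.09],[0.2,0,0,0,0,0,-0.18],[0.2,0,0,0,0,0,-0.27],[0.2,0,0,0,0,0,-0.36],[0.2,0,0,0,0,0,-0.45],[0.2,0,0,0,0,0,-0.54],[0.2,0,0,0,0,0,-0.63],[0.2,0,0,0,0,0,-0.7]],
])

```text
time: 7.65
tcp_pos: [533.8, -332.6, 353.2]
orientation: [[-0.557, 0.83, 0.0], [0.83, 0.557, -0.002], [-0.002, -0.001, -1.0]]
ft_force: [-0.3, 0.2, -0.7]
grip_width: 34.0
finger_force: 0.0
```

play_rows([
  [[0.2,0,0,0,0,0,-0.09],[0.2,0,0,0,0,0,-0.18],[0.2,0,0,0,0,0,-0.27],[0.2,0,0,0,0,0,-0.36],[0.2,0,0,0,0,0,-0.45],[0.2,0,0,0,0,0,-0.54],[0.2,0,0,0,0,0,-0.6],[0.2,0,0,0,0,0,-0.6]],
])

```text
time: 8.45
tcp_pos: [533.8, -332.5, 353.1]
orientation: [[-0.999, 0.042, 0.0], [0.042, 0.999, -0.002], [-0.0, -0.002, -1.0]]
ft_force: [0.1, 0.5, -0.6]
grip_width: 34.3
finger_force: 0.0
```

```bash
python3 - <<'E'
from h import *
crop("scene",250,180,190,140,4,"sc3")
crop("top",290,110,120,200,3,"tc3")
print(r.sense()["joints"])
E
```

```text
[-6.57190725e-01  5.04652325e-01  1.44568965e-01  1.20974944e+00
 -7.86899924e-04 -6.13344897e-01]
```

View pics/sc3.png

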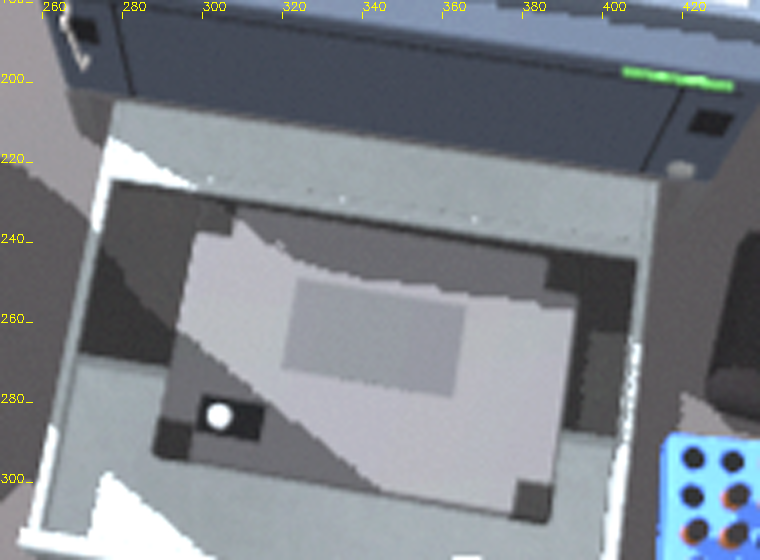

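View pics/tc3.png

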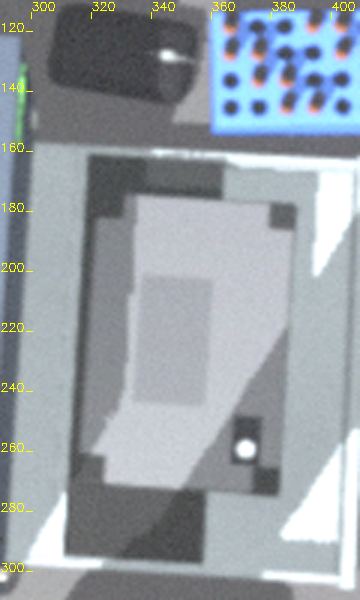

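```bash
python3 - <<'E'
from h import *
f=lambda c,x0,y0,s:np.array([x0+(c[0]+.5)/s-.5,y0+(c[1]+.5)/s-.5])
for nm,a,b in[("front lo x",(152,455),(279,496)),("front hi x",(548,525),(297,203)),("rear lo x",(205,200),(80,480)),("rear hi x",(582,265),(97,190)),("pad/rib lo x",(112,183),(68,555)),("pad/rib hi x",(636,260),(90,155))]:
    P,e=tri(f(a,250,180,4),f(b,290,110,3));print(nm,P.round(1),e.round(1))
# predicted corners
p=[552.2,93.5,1.527]
def T(X):
    c,s=np.cos(p[2]),np.sin(p[2]); return np.array([p[0]+c*X[0]-s*X[1],p[1]+s*X[0]+c*X[1],X[2]])
for nm,X in[("rib",(-37.5,150,43)),("rib",(-37.5,-150,43)),("panel in",(-230,150,39)),("panel in",(-230,-150,39))]:
    P=T(X);a=proj("scene",P)[0];b=proj("top",P)[0];print(nm,P.round(1),((a-[250,180])*4).round(),((b-[290,110])*3).round())
E
```

```text
front lo x [451.8 -88.   51.7] [-0.3  0.1 -0.1 -0.3]
front hi x [ 655.6 -100.2   52.8] [ 0.2 -0.1  0.1  0.2]
rear lo x [460.9  48.7  58. ] [-0.6  0.2 -0.2 -0.5]
rear hi x [663.8  39.7  48.5] [ 0.4 -0.1  0.1  0.4]
pad/rib lo x [409.6  56.3  47. ] [-0.4  0.2 -0.2 -0.4]
pad/rib hi x [690.7  45.7  46.9] [-0.2  0.1 -0.1 -0.2]
rib [400.7  62.6  43. ] [ 95. 172.] [ 57. 566.]
rib [700.4  49.5  43. ] [651. 256.] [ 84. 141.]
panel in [ 392.3 -129.7   39. ] [ 25. 525.] [336. 582.]
panel in [ 692.  -142.8   39. ] [610. 620.] [355. 157.]
```

```bash
cat > plan.py <<'E'
from h import *
from scipy.spatial.transform import Rotation as Ro
yaw=1.527;ex=np.array([np.cos(yaw),np.sin(yaw),0]);ez=np.array([0,0,1.]);xt=np.cross(ex,ez)*-1
O=np.array([562.3,93.1,0]);L=170.;W=56.;R0=np.array([-48.5,37.])
def ax(al): a=np.radians(al);return np.array([np.sin(a),-np.cos(a)]),np.array([np.cos(a),np.sin(a)])
def pose(P,al,w=W,upper=False):
    u,n=ax(al);t=P-L*u+(-w/2 if upper else w/2)*n
    z=u[0]*ex+u[1]*ez;y=n[0]*ex+n[1]*ez
    return O+t[0]*ex+t[1]*ez,np.c_[np.cross(y,z),y,z]
def lift(th,R=R0,slack=0):
    al=45+15*min(th/40,1);b=th+al-90;t=np.radians(th);f=np.array([-np.cos(t),np.sin(t)]);m=np.array([-np.sin(t),-np.cos(t)]);u,n=ax(al)
    R=R+ (0 if th<=90 else np.array([0,12*np.sin(t-np.pi/2)]))
    F=R+140*f
    if b<0: P=F+12*u
    else:
        br=np.radians(b);e=12-b/10;P=F-(12*np.sin(br)+e)/np.cos(br)*f
    return P+slack*m,al
def rows(targets,h):
    s=r.sense();p=s["tcp_pos"];A=s["orientation"]
    for q,B in targets:
        d=A.T@(q-p)/200;w=Ro.from_matrix(A.T@B).as_rotvec()/(np.pi/2)
        print([h]+d.round(3).tolist()+w.round(3).tolist(), q.round(0))
def tips():
    s=r.sense();w=s["grip_width"];d=s["tcp_pos"]+L*s["orientation"][:,2]-O
    for k in(-1,1):
        v=d+k*w/2*s["orientation"][:,1];print("tip",k,"X %.1f Z %.1f lat %.1f"%(v@ex,v[2],v@xt))
    print("al",np.degrees(np.arccos(-s["orientation"][2,2])),"F",s["ft_force"].round(1),"t",s["time"],"q",s["joints"].round(2),"w",w)
E
python3 - <<'E'
from plan import *
P=np.array([-179,22.]);u,n=ax(45)
rows([pose(P-100*u,45),pose(P,45)],-0.32)
rows([pose(*lift(t)) for t in (0,20,45,90)],-.32)
E
```

```text
[-0.32, -0.049, 0.379, 0.6, -0.5, -0.0, 0.001] [ 547. -257.  233.]
[-0.32, -0.049, 0.733, 0.954, -0.5, -0.0, 0.001] [ 550. -186.  162.]
[-0.32, -0.049, 0.728, 0.921, -0.5, -0.0, 0.001] [ 550. -187.  169.]
[-0.32, -0.049, 0.688, 0.747, -0.584, -0.0, 0.001] [ 550. -195.  203.]
[-0.32, -0.049, 0.776, 0.587, -0.667, -0.0, 0.001] [ 550. -177.  235.]
[-0.32, -0.05, 1.221, 0.496, -0.667, -0.0, 0.001] [554. -88. 253.]
```

play_rows([
  [[-0.32,0,0,0.05,-0.09,0,0],[-0.32,0,0.05,0.15,-0.18,0,0],[-0.32,0,0.15,0.3,-0.27,0,0],[-0.32,-0.03,0.25,0.45,-0.36,0,0],[-0.32,-0.049,0.35,0.55,-0.45,0,0],[-0.32,-0.049,0.379,0.6,-0.5,0,0],[-0.32,-0.049,0.379,0.6,-0.5,0,0],[-0.32,-0.049,0.379,0.6,-0.5,0,0]],
])

```text
time: 9.45
tcp_pos: [547.2, -256.6, 232.6]
orientation: [[-0.999, 0.029, 0.029], [0.041, 0.708, 0.705], [0.0, 0.706, -0.709]]
ft_force: [-0.0, -0.7, -0.2]
grip_width: 56.5
finger_force: 0.0
```

```bash
python3 - <<'E'
from plan import *
tips()
P=np.array([-179,22.]);u,n=ax(45)
rows([pose(P-40*u,45),pose(P,45)],-0.32)
crop("scene",240,180,200,150,4,"sc4")
s=r.sense()
for k in(-1,1): print(((proj("scene",s["tcp_pos"]+L*s["orientation"][:,2]+k*s["grip_width"]/2*s["orientation"][:,1])-[240,180])*4).round())
E
```

```text
tip -1 X -250.2 Z 92.2 lat 0.0
tip 1 X -210.1 Z 132.1 lat 0.1
al 44.87448386802317 F [-0.  -0.7 -0.2] t 9.45 q [-0.67  0.8   0.2   1.5   0.6  -0.8 ] w 56.52852355460711
[-0.32, 0.001, 0.001, 0.3, -0.001, -0.001, 0.001] [ 549. -214.  190.]
[-0.32, 0.0, 0.001, 0.5, -0.001, -0.001, 0.001] [ 550. -186.  162.]
[[371. 603.]]
[[385. 507.]]
```

View pics/sc4.png

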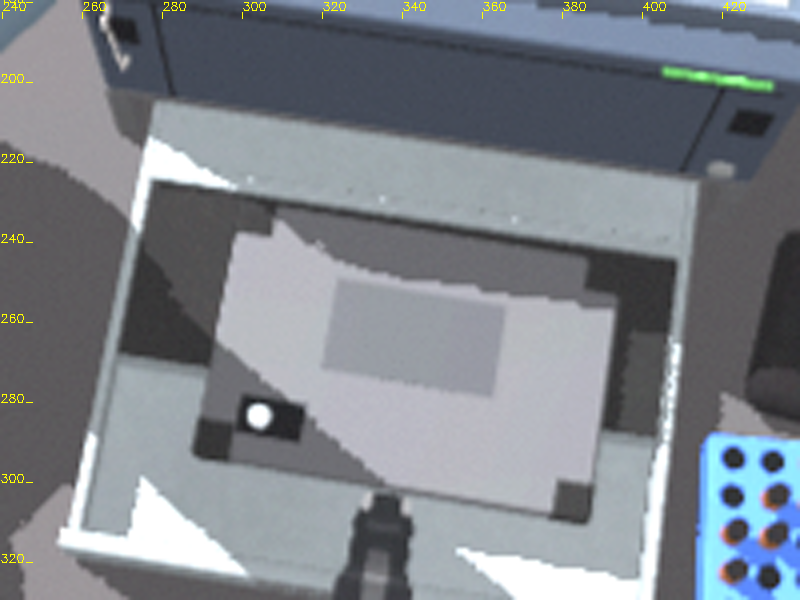

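play_rows([
  [[-0.32,0,0,0.15,0,0,0],[-0.32,0,0,0.28,0,0,0],[-0.32,0,0,0.36,0,0,0],[-0.32,0,0,0.42,0,0,0],[-0.32,0,0,0.46,0,0,0],[-0.32,0,0,0.49,0,0,0],[-0.32,0,0,0.5,0,0,0],[-0.32,0,0,0.5,0,0,0]],
])

```text
time: 10.35
tcp_pos: [550.3, -186.3, 166.5]
orientation: [[-0.999, 0.029, 0.033], [0.044, 0.707, 0.706], [-0.003, 0.707, -0.707]]
ft_force: [-7.0, -2.3, 20.8]
grip_width: 56.7
finger_force: 0.2
```

```bash
python3 - <<'E'
from plan import *
tips()
rows([pose(*lift(t)) for t in (0,3,6,10,14,18,22,26,30)],-.32)
E
```

```text
tip -1 X -179.6 Z 26.2 lat -0.6
tip 1 X -139.4 Z 66.3 lat -0.5
al 44.97362602261668 F [-7.  -2.3 20.8] t 10.35 q [-0.58  0.79 -0.01  1.25  0.65 -0.7 ] w 56.700004386543924
[-0.32, 0.001, 0.004, -0.01, -0.0, 0.001, 0.001] [ 550. -187.  169.]
[-0.32, 0.001, 0.015, -0.038, -0.013, 0.001, 0.001] [ 550. -189.  174.]
[-0.32, 0.001, 0.028, -0.064, -0.025, 0.001, 0.001] [ 550. -191.  179.]
[-0.32, 0.001, 0.046, -0.096, -0.042, 0.001, 0.001] [ 550. -193.  187.]
[-0.32, 0.001, 0.066, -0.124, -0.059, 0.001, 0.001] [ 550. -195.  193.]
[-0.32, 0.001, 0.088, -0.15, -0.075, 0.001, 0.001] [ 550. -195.  200.]
[-0.32, 0.0, 0.111, -0.171, -0.092, 0.001, 0.001] [ 550. -195.  206.]
[-0.32, 0.0, 0.135, -0.189, -0.109, 0.001, 0.001] [ 550. -194.  212.]
[-0.32, 0.0, 0.161, -0.203, -0.125, 0.001, 0.001] [ 550. -192.  218.]
```

play_rows([
  [[-0.32,0,0.005,-0.015,0,0,0],[-0.32,0,0.01,-0.025,-0.006,0,0],[-0.32,0,0.015,-0.038,-0.013,0,0],[-0.32,0,0.022,-0.05,-0.02,0,0],[-0.32,0,0.028,-0.064,-0.026,0,0],[-0.32,0,0.037,-0.08,-0.034,0,0],[-0.32,0,0.046,-0.096,-0.042,0,0],[-0.32,0,0.046,-0.096,-0.042,0,0]],
])

```text
time: 11.15
tcp_pos: [549.6, -192.8, 182.2]
orientation: [[-0.999, 0.028, 0.031], [0.042, 0.658, 0.752], [0.0, 0.753, -0.659]]
ft_force: [-0.8, -2.0, -2.5]
grip_width: 56.2
finger_force: 1.4
```

```bash
python3 - <<'E'
from plan import *
tips()
rows([pose(*lift(t)) for t in (14,18,22,26,30,34,38,42)],-.32)
d=get_image("top");c=get_image("scene")
a=cv2.resize(c["img"][180:330,250:440,::-1],None,fx=2.5,fy=2.5,interpolation=3)
b=cv2.resize(d["img"][110:330,290:410,::-1],None,fx=2.4,fy=2.4,interpolation=3)
z=np.zeros((528,770,3),np.uint8);z[:a.shape[0],:a.shape[1]]=a;z[:528,480:480+b.shape[1]]=b
cv2.imwrite("pics/c5.png",cv2.convertScaleAbs(z,alpha=1.4,beta=10))
E
```

```text
tip -1 X -176.8 Z 49.1 lat 0.5
tip 1 X -139.8 Z 91.4 lat 0.6
al 48.81055198721099 F [-0.8 -2.  -2.5] t 11.15 q [-0.6   0.81  0.05  1.35  0.69 -0.76] w 56.24685148242661
[-0.32, -0.001, 0.037, -0.043, -0.016, -0.001, 0.001] [ 550. -195.  193.]
[-0.32, -0.001, 0.06, -0.067, -0.033, -0.001, 0.001] [ 550. -195.  200.]
[-0.32, -0.001, 0.085, -0.087, -0.049, -0.001, 0.001] [ 550. -195.  206.]
[-0.32, -0.001, 0.111, -0.103, -0.066, -0.001, 0.001] [ 550. -194.  212.]
[-0.32, -0.001, 0.137, -0.116, -0.083, -0.001, 0.001] [ 550. -192.  218.]
[-0.32, -0.001, 0.163, -0.123, -0.099, -0.001, 0.001] [ 550. -190.  223.]
[-0.32, -0.001, 0.185, -0.123, -0.116, -0.001, 0.001] [ 550. -187.  226.]
[-0.32, -0.001, 0.218, -0.12, -0.124, -0.001, 0.001] [ 550. -182.  231.]
```

View pics/c5.png

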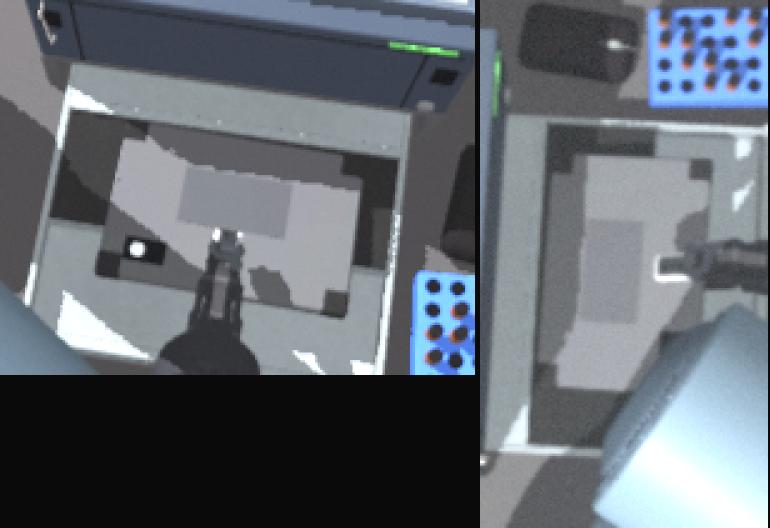

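play_rows([
  [[-0.32,0,0.037,-0.043,-0.016,0,0],[-0.32,0,0.06,-0.067,-0.033,0,0],[-0.32,0,0.085,-0.087,-0.049,0,0],[-0.32,0,0.111,-0.103,-0.066,0,0],[-0.32,0,0.137,-0.116,-0.083,0,0],[-0.32,0,0.163,-0.123,-0.099,0,0],[-0.32,0,0.185,-0.123,-0.116,0,0],[-0.32,0,0.218,-0.12,-0.124,0,0]],
])

```text
time: 12.05
tcp_pos: [550.1, -181.9, 230.6]
orientation: [[-0.999, 0.021, 0.036], [0.042, 0.499, 0.865], [0.0, 0.866, -0.5]]
ft_force: [-0.2, -2.7, -1.6]
grip_width: 56.6
finger_force: 1.1
```

```bash
python3 - <<'E'
from plan import *
tips()
print(lift(42),lift(90))
rows([pose(*lift(t)) for t in range(46,78,4)],-.32)
E
```

```text
tip -1 X -142.2 Z 121.2 lat 0.4
tip 1 X -113.9 Z 170.2 lat 0.5
al 60.012970767305184 F [-0.2 -2.7 -1.6] t 12.05 q [-0.61  0.84  0.15  1.62  0.82 -0.9 ] w 56.55123974131371
(array([-142.43948293,  121.58349035]), 60) (array([-48.5       , 144.21539031]), 60)
[-0.32, -0.001, 0.042, 0.012, 0.0, -0.001, 0.001] [ 551. -176.  237.]
[-0.32, -0.001, 0.082, 0.029, 0.0, -0.001, 0.001] [ 551. -169.  242.]
[-0.32, -0.001, 0.121, 0.049, 0.0, -0.001, 0.001] [ 551. -161.  247.]
[-0.32, -0.001, 0.158, 0.072, 0.0, -0.001, 0.001] [ 551. -154.  251.]
[-0.32, -0.001, 0.192, 0.098, 0.0, -0.001, 0.001] [ 552. -146.  254.]
[-0.32, -0.001, 0.224, 0.127, 0.0, -0.001, 0.001] [ 552. -138.  257.]
[-0.32, -0.001, 0.253, 0.159, 0.0, -0.001, 0.001] [ 553. -129.  259.]
[-0.32, -0.001, 0.278, 0.192, 0.0, -0.001, 0.001] [ 553. -121.  260.]
```

play_rows([
  [[-0.32,0,0.042,0.012,0,0,0],[-0.32,0,0.082,0.029,0,0,0],[-0.32,0,0.121,0.049,0,0,0],[-0.32,0,0.158,0.072,0,0,0],[-0.32,0,0.192,0.098,0,0,0],[-0.32,0,0.224,0.127,0,0,0],[-0.32,0,0.253,0.159,0,0,0],[-0.32,0,0.253,0.159,0,0,0]],
])

```text
time: 12.85
tcp_pos: [552.2, -127.7, 258.9]
orientation: [[-0.999, 0.02, 0.035], [0.04, 0.5, 0.865], [-0.0, 0.866, -0.501]]
ft_force: [0.4, -1.4, -0.8]
grip_width: 56.2
finger_force: 0.7
```

```bash
python3 - <<'E'
from plan import *
tips()
print(lift(70))
rows([pose(*lift(t)) for t in (73,76,79,81,83,85,87,88)],-.32)
E
```

```text
tip -1 X -87.9 Z 149.4 lat 1.0
tip 1 X -59.8 Z 198.1 lat 1.1
al 59.94699705473973 F [ 0.4 -1.4 -0.8] t 12.85 q [-0.53  0.76  0.07  1.56  0.87 -0.82] w 56.18002444923199
(array([-89.36714765, 149.28156536]), 60)
[-0.32, -0.002, 0.014, 0.019, -0.001, -0.002, 0.001] [ 553. -123.  259.]
[-0.32, -0.002, 0.031, 0.046, -0.001, -0.002, 0.001] [ 553. -117.  260.]
[-0.32, -0.003, 0.046, 0.073, -0.001, -0.002, 0.001] [ 553. -110.  260.]
[-0.32, -0.003, 0.054, 0.092, -0.001, -0.002, 0.001] [ 554. -106.  259.]
[-0.32, -0.003, 0.062, 0.112, -0.001, -0.002, 0.001] [ 554. -102.  258.]
[-0.32, -0.003, 0.067, 0.132, -0.001, -0.002, 0.001] [554. -98. 257.]
[-0.32, -0.003, 0.072, 0.152, -0.001, -0.002, 0.001] [554. -94. 256.]
[-0.32, -0.003, 0.073, 0.163, -0.001, -0.002, 0.001] [554. -92. 255.]
```

play_rows([
  [[-0.32,0,0.014,0.019,0,0,0],[-0.32,0,0.031,0.046,0,0,0],[-0.32,0,0.046,0.073,0,0,0],[-0.32,0,0.054,0.092,0,0,0],[-0.32,0,0.062,0.112,0,0,0],[-0.32,0,0.067,0.132,0,0,0],[-0.32,0,0.072,0.152,0,0,0],[-0.32,0,0.072,0.152,0,0,0]],
])

```text
time: 13.65
tcp_pos: [553.5, -95.0, 255.6]
orientation: [[-0.999, 0.021, 0.035], [0.04, 0.5, 0.865], [0.0, 0.866, -0.501]]
ft_force: [-0.7, 0.2, -0.3]
grip_width: 56.3
finger_force: 0.2
```

```bash
python3 - <<'E'
from plan import *
tips()
d=get_image("top");c=get_image("scene")
a=cv2.resize(c["img"][150:330,250:440,::-1],None,fx=2.5,fy=2.5,interpolation=3)
b=cv2.resize(d["img"][110:310,270:400,::-1],None,fx=2.4,fy=2.4,interpolation=3)
z=np.zeros((528,790,3),np.uint8);z[:a.shape[0],:a.shape[1]]=a;z[:b.shape[0],480:480+b.shape[1]]=b
cv2.imwrite("pics/c6.png",cv2.convertScaleAbs(z,alpha=1.4,beta=10))
E
```

```text
tip -1 X -55.3 Z 146.0 lat 1.1
tip 1 X -27.1 Z 194.8 lat 1.1
al 59.94456913773528 F [-0.7  0.2 -0.3] t 13.65 q [-0.48  0.72  0.01  1.49  0.9  -0.75] w 56.29655579402807Traceback (most recent call last):
  File "<stdin>", line 6, in <module>
ValueError: could not broadcast input array from shape (480,312,3) into shape (480,310,3)
```

play_rows([
  [[-0.32,0,-0.015,0.009,0,0,0],[-0.32,0,-0.031,0.019,0,0,0],[-0.32,0,-0.047,0.029,0,0,0],[-0.32,0,-0.063,0.039,0,0,0],[-0.32,0,-0.078,0.049,0,0,0],[-0.32,0,-0.093,0.058,0,0,0],[-0.32,0,-0.093,0.058,0,0,0]],
])

```text
time: 14.45
tcp_pos: [553.5, -94.8, 233.2]
orientation: [[-0.999, 0.021, 0.035], [0.041, 0.5, 0.865], [0.001, 0.866, -0.501]]
ft_force: [-1.2, -0.9, -1.0]
grip_width: 56.4
finger_force: 0.4
```

```bash
python3 - <<'E'
from plan import *
tips()
d=get_image("top");c=get_image("scene")
a=cv2.resize(c["img"][150:330,250:440,::-1],None,fx=2.5,fy=2.5,interpolation=3)
b=cv2.resize(d["img"][110:310,270:400,::-1],None,fx=2.4,fy=2.4,interpolation=3)
z=np.zeros((528,800,3),np.uint8);z[:a.shape[0],:a.shape[1]]=a;z[:b.shape[0],480:480+b.shape[1]]=b
cv2.imwrite("pics/c6.png",cv2.convertScaleAbs(z,alpha=1.4,beta=10))
E
```

```text
tip -1 X -55.1 Z 123.7 lat 1.0
tip 1 X -26.9 Z 172.5 lat 1.0
al 59.9408291232803 F [-1.2 -0.9 -1. ] t 14.45 q [-0.48  0.75 -0.01  1.44  0.9  -0.75] w 56.358978900287454
```

```bash
cat > sim.py <<'E'
from plan import *
from scipy.optimize import brentq
def tab(th):
    t=np.radians(th);f=np.array([-np.cos(t),np.sin(t)]);b=np.array([np.sin(t),np.cos(t)])
    R=R0 if th<=90 else np.array([-37.,37.])-12*b
    return R,f,b
def state(Pl,Pu,al):
    u,n=ax(al)
    g=lambda th:(lambda R,f,b:(Pl-R)@b)(*tab(th))          # <0: tip in front of screen
    A=lambda th:(lambda R,f,b:R+140*f+12*b)(*tab(th))
    h=lambda th:(A(th)-Pu)@n                                # <0: A below upper pad
    tl=brentq(g,60,125); 
    ths=np.arange(tl-3,112,.1);hh=[h(t) for t in ths];k=[i for i in range(len(ths)) if hh[i]>0]
    tu=ths[k[0]] if k else None
    return tl,tu,((Pu-A(tu))@u if tu else None),A(tu) if tu else None
if __name__=="__main__":
    s=r.sense();w=s["grip_width"];d=s["tcp_pos"]+L*s["orientation"][:,2]-O
    v=[d+k*w/2*s["orientation"][:,1] for k in(-1,1)];P=[np.array([q@ex,q[2]]) for q in v]
    for dz in(0,-4):
      for dx in range(0,24,3): print(dz,dx,state(P[0]+[dx,dz],P[1]+[dx,dz],60), "C",P[1]+[dx,dz])
E
python3 sim.py
```

```text
0 0 (85.70003773297825, np.float64(91.10003773297777), np.float64(8.47583303394031), array([-34.31226588, 176.97419793])) C [-26.97568227 172.72986742]
0 3 (87.66386869438057, np.float64(92.46386869438012), np.float64(8.137559437474593), array([-30.98148838, 176.87057417])) C [-23.97568227 172.72986742]
0 6 (89.63320489445772, np.float64(93.83320489445731), np.float64(7.750542598036607), array([-27.64069902, 176.68680498])) C [-20.97568227 172.72986742]
0 9 (91.93602924924397, np.float64(95.23602924924361), np.float64(7.253971510782612), array([-24.22376754, 176.41580931])) C [-17.97568227 172.72986742]
0 12 (93.91522493537691, np.float64(96.71522493537658), np.float64(6.550885729535069), array([-20.62914991, 176.0395457 ])) C [-14.97568227 172.72986742]
0 15 (95.8945323372288, np.float64(98.29453233722849), np.float64(5.583720164831681), array([-16.80335204, 175.53553844])) C [-11.97568227 172.72986742]
0 18 (97.86922201505175, np.float64(100.06922201505145), np.float64(4.128681699124298), array([-12.52270125, 174.84361373])) C [ -8.97568227 172.72986742]
0 21 (99.83459669974594, np
[... 661 characters left out ...]
8686877747), array([-32.04210601, 176.9121842 ])) C [-17.97568227 168.72986742]
-4 12 (94.104682946599, np.float64(93.40468294659887), np.float64(15.884725582001833), array([-28.68568527, 176.75289682])) C [-14.97568227 168.72986742]
-4 15 (96.18002686945698, np.float64(94.78002686945689), np.float64(15.460017133894041), array([-25.33373505, 176.5130756 ])) C [-11.97568227 168.72986742]
-4 18 (98.250049432203, np.float64(96.25004943220294), np.float64(14.789263387082304), array([-21.75851745, 176.1678742 ])) C [ -8.97568227 168.72986742]
-4 21 (100.30933895675537, np.float64(97.80933895675534), np.float64(13.879495237569264), array([-17.97721186, 175.70159888])) C [ -5.97568227 168.72986742]
```

play_rows([
  [[-0.32,0,0.003,0.008,0,0,0],[-0.32,0,0.006,0.015,0,0,0],[-0.32,0,0.009,0.022,0,0,0],[-0.32,0,0.012,0.029,0,0,0],[-0.32,0,0.015,0.036,0,0,0],[-0.32,0,0.018,0.042,0,0,0],[-0.32,0,0.018,0.042,0,0,0]],
])

```text
time: 15.25
tcp_pos: [554.0, -85.6, 232.9]
orientation: [[-0.999, 0.02, 0.036], [0.041, 0.501, 0.865], [-0.0, 0.865, -0.501]]
ft_force: [0.5, -0.6, 0.5]
grip_width: 56.3
finger_force: 0.5
```

```bash
python3 - <<'E'
from plan import *
tips()
E
python3 sim.py | head -4
```

```text
tip -1 X -45.9 Z 123.3 lat 0.8
tip 1 X -17.6 Z 172.1 lat 0.9
al 59.93852074084267 F [ 0.5 -0.6  0.5] t 15.25 q [-0.46  0.74 -0.03  1.42  0.91 -0.73] w 56.34397526156904
0 0 (92.08081472619243, np.float64(94.8808147261921), np.float64(8.642246669391534), array([-25.08833857, 176.49233786])) C [-17.64703904 172.09655339]
0 3 (94.08081893912666, np.float64(96.28081893912636), np.float64(8.125556359893848), array([-21.68378244, 176.15966901])) C [-14.64703904 172.09655339]
0 6 (96.08063477390078, np.float64(97.88063477390051), np.float64(7.123267033457164), array([-17.80463375, 175.67782056])) C [-11.64703904 172.09655339]
0 9 (98.07538303517818, np.float64(99.57538303517792), np.float64(5.8625679577881025), array([-13.71168586, 175.04946369])) C [ -8.64703904 172.09655339]
```

play_rows([
  [[-0.32,0,0.002,0.004,0,0,0],[-0.32,0,0.005,0.009,0,0,0],[-0.32,0,0.007,0.013,0,0,0],[-0.32,0,0.01,0.017,0,0,0],[-0.32,0,0.012,0.022,0,0,0],[-0.32,0,0.012,0.022,0,0,0],[-0.32,0,0.012,0.022,0,0,0]],
])

```text
time: 15.95
tcp_pos: [554.2, -81.3, 233.3]
orientation: [[-0.999, 0.021, 0.036], [0.042, 0.501, 0.864], [-0.0, 0.865, -0.502]]
ft_force: [-3.1, -5.1, 5.7]
grip_width: 56.3
finger_force: 9.0
```

```bash
python3 - <<'E'
from plan import *
tips()
d=get_image("top");c=get_image("scene")
np.save("h7.npy",np.stack([d["img"],c["img"]]))
a=cv2.resize(c["img"][150:290,270:430,::-1],None,fx=3,fy=3,interpolation=3)
b=cv2.resize(d["img"][150:300,270:370,::-1],None,fx=3.2,fy=3.2,interpolation=3)
z=np.zeros((480,800,3),np.uint8);z[:a.shape[0],:a.shape[1]]=a;z[:b.shape[0],480:480+b.shape[1]]=b
cv2.imwrite("pics/c7.png",cv2.convertScaleAbs(z,alpha=1.4,beta=10))
E
```

```text
tip -1 X -41.6 Z 123.6 lat 0.7
tip 1 X -13.4 Z 172.3 lat 0.8
al 59.88601163742382 F [-3.1 -5.1  5.7] t 15.95 q [-0.46  0.73 -0.03  1.41  0.91 -0.72] w 56.28501870525414
```

View pics/c7.png

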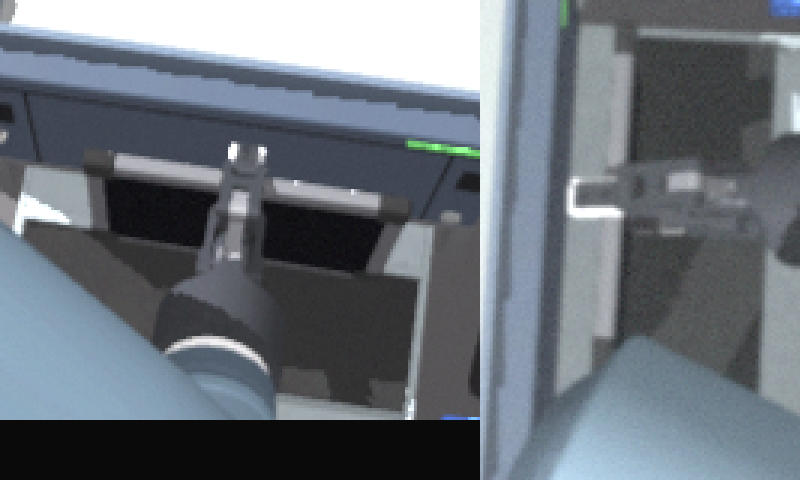

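```bash
python3 - <<'E'
from sim import *
def sc(P): q=proj("scene",P)[0];return ((q-[270,150])*3).round()
def tc(P): q=proj("top",P)[0];return ((q-[270,150])*3.2+[480,0]).round()
def Wd(X,lat,Z): return O+X*ex+lat*xt+Z*ez
for th in(88,91,94,97,100):
    R,f,b=tab(th)
    print(th,[ (n,sc(Wd(q[0],l,q[1])),tc(Wd(q[0],l,q[1]))) for n,q in(("F",R+140*f),("A",R+140*f+12*b)) for l in(-100,100)])
print("face z175",[(sc(Wd(0,l,175)),tc(Wd(0,l,175))) for l in(-100,0,100)])
s=r.sense()
for t in(0,10,14.5,20):
    P=s["tcp_pos"]+L*s["orientation"][:,2]+(28.1+t)*s["orientation"][:,1];print(t,P.round(),((P-O)@ex).round(1),sc(P),tc(P))
E
```

```text
88 [('F', array([399., 233.]), array([650.,  31.])), ('F', array([ 80., 185.]), array([629., 372.])), ('A', array([402., 215.]), array([630.,  29.])), ('A', array([ 83., 167.]), array([608., 370.]))]
91 [('F', array([401., 222.]), array([638.,  30.])), ('F', array([ 81., 175.]), array([617., 371.])), ('A', array([403., 204.]), array([618.,  29.])), ('A', array([ 85., 157.]), array([596., 370.]))]
94 [('F', array([402., 211.]), array([626.,  29.])), ('F', array([ 83., 164.]), array([604., 370.])), ('A', array([404., 194.]), array([605.,  28.])), ('A', array([ 87., 147.]), array([584., 369.]))]
97 [('F', array([403., 200.]), array([613.,  29.])), ('F', array([ 85., 153.]), array([592., 369.])), ('A', array([405., 183.]), array([593.,  28.])), ('A', array([ 89., 136.]), array([571., 368.]))]
100 [('F', array([405., 189.]), array([601.,  28.])), ('F', array([ 88., 142.]), array([579., 369.])), ('A', array([406., 173.]), array([581.,  28.])), ('A', array([ 91., 127.]), array([559., 368.]))]
face z175 [(array([408., 154.]), array([559.,  27.])), (array([250., 131.]), array([548., 195.])), (array([ 94., 108.]), array([536., 366.]))]
0 [561.  80. 172.] -13.4 [246. 152.] [571. 198.]
10 [561.  85. 181.] -8.4 [248. 140.] [562. 195.]
14.5 [561.  87. 185.] -6.1 [249. 134.] [557. 194.]
20 [561.  90. 190.] -3.4 [250. 127.] [552. 192.]
```

```bash
python3 - <<'E'
from sim import *
S=lambda c:np.array([270+(c[0]+.5)/3-.5,150+(c[1]+.5)/3-.5]);T=lambda c:np.array([270+(c[0]-480+.5)/3.2-.5,150+(c[1]+.5)/3.2-.5])
for a,b in(((405,200),(615,28)),((408,218),(636,30)),((88,150),(593,366)),((100,178),(612,360))):
    P,e=tri(S(a),T(b));print(P.round(1),"X",((P-O)@ex).round(1),"lat",((P-O)@xt).round(1),e.round(1))
tops=np.load("h7.npy")[0];scn=np.load("h7.npy")[1]
# brightness profiles across the top edge away from finger
print("top row x profile", [(y,tops[y,292:326].mean(1).astype(int).tolist()) for y in (170,180)])
print("scene col profile", [(x,scn[195:230,x].mean(1).astype(int).tolist()) for x in (320,380)])
print("y of profile lines: lat at row/col")
E
```

```text
[660.7  56.3 181. ] X -32.4 lat -99.9 [ 0.1 -0.   0.   0.1]
[662.   44.8 179. ] X -43.9 lat -101.7 [-0.9  0.3 -0.3 -0.9]
[462.8  64.9 186.3] X -32.5 lat 98.2 [ 0.2 -0.1  0.1  0.2]
[469.2  55.8 162.5] X -41.4 lat 91.4 [-0.5  0.2 -0.2 -0.5]
top row x profile [(170, [90, 77, 56, 52, 51, 52, 56, 58, 82, 101, 103, 105, 104, 105, 103, 100, 103, 103, 106, 106, 107, 112, 113, 109, 102, 77, 48, 38, 44, 40, 36, 34, 38, 40]), (180, [84, 64, 51, 50, 51, 52, 57, 74, 96, 103, 103, 103, 104, 103, 103, 102, 104, 106, 104, 107, 110, 112, 112, 104, 83, 55, 33, 25, 37, 35, 37, 41, 35, 40])]
scene col profile [(320, [44, 45, 45, 45, 45, 44, 44, 62, 104, 124, 123, 123, 110, 75, 55, 35, 12, 6, 6, 5, 6, 8, 6, 6, 6, 5, 7, 4, 6, 5, 6, 6, 7, 6, 5]), (380, [33, 39, 45, 44, 43, 45, 45, 45, 45, 44, 44, 44, 44, 44, 45, 45, 47, 94, 120, 122, 123, 114, 86, 60, 47, 25, 6, 7, 5, 7, 5, 6, 4, 6, 6])]
y of profile lines: lat at row/col
```

play_rows([
  [[-0.32,0,0.004,-0.004,0,0,0],[-0.32,0,0.008,-0.008,0,0,0],[-0.32,0,0.012,-0.011,0,0,0],[-0.32,0,0.015,-0.014,0,0,0],[-0.32,0,0.015,-0.014,0,0,0],[-0.32,0,0.015,-0.014,0,0,0]],
])

```text
time: 16.85
tcp_pos: [554.1, -81.6, 236.6]
orientation: [[-0.999, 0.021, 0.035], [0.041, 0.5, 0.865], [0.0, 0.866, -0.501]]
ft_force: [-0.8, -0.5, 0.6]
grip_width: 56.3
finger_force: 0.2
```

```bash
cat > edge.py <<'E'
from sim import *
# tablet top-back corner A from edge transitions at laterals away from the finger
def edges():
    t=get_image("top")["img"].astype(float).mean(2);s=get_image("scene")["img"].astype(float).mean(2)
    for lat in(-60,-75,60,75):
        # scene: search along image column at A nominal; find dark->bright rise (face->tablet top strip)
        out=[]
        for X in np.arange(-45,0,.5):
            P=O+X*ex+lat*xt+178*ez;q=proj("scene",P)[0];out.append(cv2.remap(s.astype(np.float32),np.float32([[q[0]]]),np.float32([[q[1]]]),1)[0,0])
        o=np.array(out);g=np.diff(cv2.blur(o[:,None],(1,3))[:,0]);i=np.argmin(g)
        print("lat",lat,"A X≈",np.arange(-45,0,.5)[i],"drop",round(g[i],1))
if __name__=="__main__": edges();tips()
E
python3 edge.py
```

```text
lat -60 A X≈ -28.5 drop -9.3
lat -75 A X≈ -29.5 drop -8.9
lat 60 A X≈ -27.0 drop -17.8
lat 75 A X≈ -27.5 drop -11.9
tip -1 X -41.9 Z 127.1 lat 0.9
tip 1 X -13.7 Z 175.9 lat 0.9
al 59.94322020699161 F [ 0.7 -0.7 -0.9] t 17.0 q [-0.46  0.73 -0.03  1.42  0.91 -0.72] w 56.31756899304186
```

play_rows([
  [[-0.32,0,0.002,0.004,0,0,0],[-0.32,0,0.005,0.009,0,0,0],[-0.32,0,0.007,0.013,0,0,0],[-0.32,0,0.007,0.013,0,0,0],[-0.32,0,0.007,0.013,0,0,0]],
])

```text
time: 17.5
tcp_pos: [554.3, -78.7, 236.6]
orientation: [[-0.999, 0.02, 0.036], [0.041, 0.501, 0.865], [-0.0, 0.865, -0.501]]
ft_force: [0.2, 0.6, 0.4]
grip_width: 56.4
finger_force: 0.1
```

```bash
python3 edge.py
```

```text
lat -60 A X≈ -24.0 drop -12.1
lat -75 A X≈ -24.0 drop -10.7
lat 60 A X≈ -23.0 drop -12.5
lat 75 A X≈ -23.5 drop -12.1
tip -1 X -39.1 Z 126.9 lat 0.8
tip 1 X -10.8 Z 175.8 lat 0.9
al 59.93303233126135 F [-0.3 -0.5 -0.9] t 17.65 q [-0.45  0.73 -0.03  1.41  0.92 -0.72] w 56.47751569328848
```

play_rows([
  [[-0.32,0,0.002,0.004,0,0,0],[-0.32,0,0.005,0.009,0,0,0],[-0.32,0,0.007,0.013,0,0,0],[-0.32,0,0.007,0.013,0,0,0],[-0.32,0,0.007,0.013,0,0,0]],
])

```text
time: 18.15
tcp_pos: [554.4, -75.7, 236.5]
orientation: [[-0.999, 0.021, 0.036], [0.041, 0.501, 0.865], [0.0, 0.865, -0.501]]
ft_force: [0.4, 0.0, -0.4]
grip_width: 56.5
finger_force: 0.0
```

```bash
python3 edge.py
```

```text
lat -60 A X≈ -20.0 drop -9.1
lat -75 A X≈ -20.0 drop -11.6
lat 60 A X≈ -19.0 drop -11.6
lat 75 A X≈ -18.5 drop -9.0
tip -1 X -36.1 Z 126.9 lat 0.9
tip 1 X -7.9 Z 175.7 lat 0.9
al 59.9346579213134 F [-0.2  0.5 -0. ] t 18.3 q [-0.45  0.73 -0.04  1.41  0.92 -0.71] w 56.38335721853323
```

play_rows([
  [[-0.32,0,0.002,0.004,0,0,0],[-0.32,0,0.005,0.009,0,0,0],[-0.32,0,0.005,0.009,0,0,0],[-0.32,0,0.005,0.009,0,0,0]],
])

```text
time: 18.7
tcp_pos: [554.5, -73.7, 236.5]
orientation: [[-0.999, 0.02, 0.036], [0.041, 0.501, 0.865], [-0.0, 0.865, -0.501]]
ft_force: [-0.4, -0.5, 0.3]
grip_width: 56.2
finger_force: 0.1
```

```bash
python3 edge.py
```

```text
lat -60 A X≈ -16.0 drop -11.9
lat -75 A X≈ -16.0 drop -12.3
lat 60 A X≈ -14.5 drop -13.2
lat 75 A X≈ -15.0 drop -11.8
tip -1 X -34.0 Z 127.0 lat 0.8
tip 1 X -5.8 Z 175.6 lat 0.9
al 59.937623807721415 F [-0.9 -0.4 -0.4] t 18.85 q [-0.45  0.72 -0.04  1.4   0.92 -0.71] w 56.23906502885821
```

play_rows([
  [[-0.32,0,0.001,0.002,0,0,0],[-0.32,0,0.002,0.004,0,0,0],[-0.32,0,0.004,0.006,0,0,0],[-0.32,0,0.005,0.009,0,0,0],[-0.32,0,0.005,0.009,0,0,0]],
])

```text
time: 19.35
tcp_pos: [554.6, -71.9, 236.5]
orientation: [[-0.999, 0.02, 0.036], [0.041, 0.501, 0.865], [-0.0, 0.865, -0.501]]
ft_force: [-0.6, -2.7, 1.6]
grip_width: 56.6
finger_force: 2.2
```

```bash
python3 edge.py
```

```text
lat -60 A X≈ -14.0 drop -10.8
lat -75 A X≈ -13.5 drop -12.3
lat 60 A X≈ -12.5 drop -12.0
lat 75 A X≈ -13.0 drop -11.2
tip -1 X -32.1 Z 126.9 lat 0.8
tip 1 X -3.9 Z 175.7 lat 0.9
al 59.92648815360183 F [-1.  -2.3  1.7] t 19.5 q [-0.44  0.72 -0.05  1.4   0.92 -0.7 ] w 56.323816665374345
```

play_rows([
  [[-0.32,0,0.001,-0.003,0,0,0],[-0.32,0,0.003,-0.005,0,0,0],[-0.32,0,0.005,-0.006,0,0,0],[-0.32,0,0.007,-0.007,0,0,0],[-0.32,0,0.009,-0.008,0,0,0],[-0.32,0,0.009,-0.008,0,0,0]],
])

```text
time: 20.1
tcp_pos: [554.5, -72.1, 238.8]
orientation: [[-0.999, 0.021, 0.036], [0.041, 0.5, 0.865], [-0.0, 0.866, -0.501]]
ft_force: [-0.2, 0.4, 0.6]
grip_width: 56.3
finger_force: 0.2
```

```bash
python3 edge.py
```

```text
lat -60 A X≈ -10.0 drop -12.2
lat -75 A X≈ -9.5 drop -12.5
lat 60 A X≈ -8.5 drop -13.5
lat 75 A X≈ -9.0 drop -11.8
tip -1 X -32.3 Z 129.4 lat 0.8
tip 1 X -4.3 Z 177.9 lat 0.9
al 59.941740691715935 F [-0.1 -0.3  0.5] t 20.25 q [-0.44  0.72 -0.04  1.4   0.92 -0.7 ] w 56.07227118001486
```

play_rows([
  [[-0.32,0,0.002,-0.001,0,0,0],[-0.32,0,0.004,-0.003,0,0,0],[-0.32,0,0.006,-0.004,0,0,0],[-0.32,0,0.007,-0.004,0,0,0],[-0.32,0,0.007,-0.004,0,0,0]],
])

```text
time: 20.75
tcp_pos: [554.6, -72.2, 240.4]
orientation: [[-0.999, 0.021, 0.036], [0.041, 0.501, 0.865], [-0.0, 0.865, -0.501]]
ft_force: [-0.1, 0.1, 0.2]
grip_width: 56.4
finger_force: 0.2
```

```bash
python3 edge.py
```

```text
lat -60 A X≈ -8.0 drop -10.6
lat -75 A X≈ -7.5 drop -10.7
lat 60 A X≈ -7.0 drop -7.7
lat 75 A X≈ -8.5 drop -7.8
tip -1 X -32.3 Z 131.0 lat 0.8
tip 1 X -4.3 Z 179.5 lat 0.9
al 59.94079071828489 F [0.1 1.1 0.5] t 20.9 q [-0.44  0.72 -0.04  1.41  0.92 -0.7 ] w 56.00960848849332
```

play_rows([
  [[-0.32,0,0.002,-0.001,0,0,0],[-0.32,0,0.004,-0.003,0,0,0],[-0.32,0,0.006,-0.004,0,0,0],[-0.32,0,0.007,-0.004,0,0,0],[-0.32,0,0.007,-0.004,0,0,0]],
])

```text
time: 21.4
tcp_pos: [554.6, -72.2, 242.0]
orientation: [[-0.999, 0.02, 0.036], [0.041, 0.501, 0.865], [-0.0, 0.865, -0.501]]
ft_force: [0.8, 0.9, 0.2]
grip_width: 56.7
finger_force: 0.0
```

```bash
python3 edge.py
```

```text
lat -60 A X≈ -8.0 drop -7.9
lat -75 A X≈ -7.5 drop -8.4
lat 60 A X≈ -6.5 drop -9.4
lat 75 A X≈ -8.5 drop -6.0
tip -1 X -32.5 Z 132.4 lat 0.8
tip 1 X -4.2 Z 181.2 lat 0.9
al 59.93150809129553 F [ 0.   0.1 -0.1] t 21.55 q [-0.44  0.72 -0.04  1.41  0.92 -0.7 ] w 56.44393973370525
```

play_rows([
  [[-0.32,0,0.003,-0.01,0,0,0],[-0.32,0,0.005,-0.03,0,0,0],[-0.32,0,0.005,-0.08,0,0,0],[-0.32,0,0.005,-0.18,0,0,0],[-0.32,0,0.005,-0.32,0,0,0],[-0.32,0,0.005,-0.5,0,0,0],[-0.32,0,0.005,-0.7,0,0,0],[-0.32,0,0.005,-0.85,0,0,0]],
])

```text
time: 22.35
tcp_pos: [548.1, -221.1, 329.6]
orientation: [[-0.999, 0.021, 0.037], [0.043, 0.501, 0.865], [-0.001, 0.865, -0.501]]
ft_force: [-0.0, -0.1, -0.7]
grip_width: 56.3
finger_force: 0.0
```

```bash
python3 edge.py; python3 - <<'E'
from sim import *
c=get_image("scene")["img"].astype(int);t=get_image("top")["img"].astype(int)
old=np.load("h7.npy")
def Wd(X,lat,Z): return O+X*ex+lat*xt+Z*ez
# screen should be dark, and front-edge/rib: sample brightness along tablet cross-line for 4 laterals in both views
for lat in(-95,-50,0,50,95):
    for n,im in(("scene",c),("top",t)):
        v=[]
        for X in range(-60,12,4):
            q=proj(n,Wd(X,lat,172))[0].round().astype(int);v.append(int(im[q[1],q[0]].mean()))
        print(lat,n,v)
# tray panel position, outside of arm
for lat in(-140,-120,120,140):
    v=[];
    for X in range(-256,-214,3):
        q=proj("top",Wd(X,lat,39))[0].round().astype(int);v.append(int(t[q[1],q[0]].mean()))
    print("panel",lat,v)
E
```

```text
lat -60 A X≈ -8.0 drop -7.7
lat -75 A X≈ -7.5 drop -7.9
lat 60 A X≈ -6.5 drop -8.8
lat 75 A X≈ -9.0 drop -5.3
tip -1 X -181.6 Z 219.0 lat -0.3
tip 1 X -153.3 Z 267.7 lat -0.2
al 59.859007665572015 F [ 0.7  0.4 -0.2] t 22.5 q [-0.66  0.81  0.34  1.88  0.79 -0.95] w 56.32807275629123
-95 scene [91, 77, 57, 56, 57, 55, 57, 56, 54, 56, 26, 24, 26, 36, 39, 29, 42, 34]
-95 top [43, 41, 36, 40, 45, 90, 105, 104, 102, 66, 46, 45, 50, 42, 44, 52, 90, 98]
-50 scene [7, 6, 4, 3, 2, 6, 5, 4, 3, 6, 4, 37, 56, 100, 63, 54, 35, 42]
-50 top [41, 40, 44, 47, 31, 27, 30, 25, 23, 23, 30, 53, 97, 76, 62, 61, 96, 99]
0 scene [5, 5, 6, 5, 5, 4, 5, 6, 3, 5, 3, 33, 55, 104, 62, 54, 37, 33]
0 top [41, 39, 35, 44, 34, 24, 24, 28, 23, 25, 31, 54, 91, 80, 69, 65, 98, 102]
50 scene [6, 6, 6, 6, 7, 4, 5, 6, 7, 5, 5, 29, 55, 107, 63, 62, 42, 33]
50 top [43, 35, 36, 49, 27, 22, 22, 27, 24, 29, 26, 58, 93, 78, 68, 55, 103, 106]
95 scene [107, 105, 108, 95, 73, 53, 53, 52, 56, 56, 50, 25, 27, 33, 26, 27, 37, 41]
95 top [59, 49, 42, 40, 38, 44, 60, 57, 59, 59, 60, 43, 51, 43, 44, 58, 96, 110]
panel -140 [100, 98, 95, 65, 65, 72, 109, 145, 158, 148, 95, 89, 93, 98]
panel -120 [63, 65, 70, 61, 62, 63, 91, 168, 176, 144, 129, 169, 174, 175]
panel 120 [146, 146, 148, 150, 152, 157, 153, 159, 158, 159, 161, 164, 163, 163]
panel 140 [161, 162, 164, 166, 165, 166, 170, 172, 173, 173, 172, 172, 174, 176]
```

```bash
python3 - <<'E'
from h import *
t=get_image("top")["img"][110:310,290:410,::-1]
n=cv2.resize(cv2.convertScaleAbs(t,alpha=1.5,beta=15),None,fx=3,fy=3,interpolation=cv2.INTER_CUBIC)
o=cv2.imread("pics/tc3.png")
c=get_image("scene")["img"][180:320,250:440,::-1]
nc=cv2.resize(cv2.convertScaleAbs(c,alpha=1.5,beta=15),None,fx=4,fy=4,interpolation=cv2.INTER_CUBIC)
oc=cv2.imread("pics/sc3.png")
g=lambda i:cv2.cvtColor(i,cv2.COLOR_BGR2GRAY).astype(np.float32)
for y in(175,185,195): print(y,"old",g(o)[y-3:y+4,325:360:2].mean(0).astype(int).tolist());print(y,"new",g(n)[y-3:y+4,325:360:2].mean(0).astype(int).tolist())
# pad/trough boundary near right side, scene (col ~590, rows 410-450) and top pad edge at row 170
for x in(595,): print("old",g(oc)[400:460:4,x-4:x+5].mean(1).astype(int).tolist(),"new",g(nc)[400:460:4,x-4:x+5].mean(1).astype(int).tolist())
for y in(167,175): print("pad old",g(o)[y-2:y+3,200:245:3].mean(0).astype(int).tolist(),"new",g(n)[y-2:y+3,200:245:3].mean(0).astype(int).tolist())
# bystanders: image difference away from tray/arm
for nm,(a,b) in {"rack":((slice(10,130),slice(215,355)),0),"mouse":((slice(10,130),slice(20,195)),0)}.items():
    print(nm,np.abs(g(o)[a]-g(n)[a]).mean().round(1),cv2.phaseCorrelate(g(o)[a],g(n)[a]))
E
```

```text
175 old [254, 254, 254, 253, 253, 252, 253, 253, 254, 254, 253, 253, 252, 246, 229, 215, 227, 236]
175 new [252, 252, 253, 252, 248, 247, 249, 249, 250, 251, 245, 229, 212, 217, 236, 255, 255, 255]
185 old [255, 255, 255, 255, 255, 255, 255, 255, 255, 255, 255, 255, 255, 245, 226, 212, 226, 237]
185 new [255, 255, 255, 255, 255, 255, 255, 255, 255, 254, 243, 221, 206, 216, 239, 255, 255, 255]
195 old [255, 255, 255, 255, 255, 255, 255, 255, 255, 255, 255, 255, 255, 242, 223, 215, 234, 248]
195 new [255, 255, 255, 255, 255, 255, 255, 255, 255, 254, 240, 221, 212, 229, 249, 255, 255, 255]
old [79, 78, 80, 81, 81, 80, 80, 76, 87, 120, 138, 150, 165, 173, 170] new [81, 82, 83, 82, 81, 79, 94, 126, 144, 151, 166, 178, 178, 177, 177]
pad old [102, 105, 103, 100, 99, 99, 103, 115, 134, 154, 163, 171, 178, 199, 213] new [98, 99, 102, 98, 100, 111, 133, 154, 158, 164, 177, 196, 219, 235, 243]
pad old [104, 101, 103, 101, 101, 102, 100, 116, 153, 179, 183, 181, 180, 180, 181] new [101, 100, 100, 101, 99, 117, 148, 174, 179, 177, 175, 193, 235, 254, 255]
rack 5.1 ((0.03220089675228621, -0.11642248432568891), 0.7379863476311719)
mouse 5.5 ((0.01775292562385289, 0.06663389514842066), 0.6182721618369773)
```

play_rows([
  [[0.2,0,0,0,0.09,0,0],[0.2,0,0,0,0.18,0,0],[0.2,0,0,0,0.27,0,0],[0.2,0,0,0,0.36,0,0],[0.2,0,0,0,0.45,0,0],[0.2,0,0,0,0.54,0,0],[0.2,0,0,0,0.62,0,0],[0.2,0,0,0,0.665,0,0]],
])

```text
time: 23.6
tcp_pos: [548.3, -217.0, 328.4]
orientation: [[-0.999, 0.039, 0.001], [0.039, 0.999, -0.002], [-0.001, -0.002, -1.0]]
ft_force: [0.1, -0.3, 0.0]
grip_width: 33.9
finger_force: 0.0
```

play_rows([
  [[0.2,0.015,0.15,0,0,0,0],[0.2,0.03,0.3,0,0,0,0],[0.2,0.03,0.38,0,0,0,0],[0.2,0.03,0.38,0.15,0,0,0],[0.2,0.03,0.38,0.3,0,0,0],[0.2,0.03,0.38,0.38,0,0,0],[0.2,0.03,0.38,0.4,0,0,0],[0.2,0.03,0.38,0.4,0,0,0]],
])

```text
time: 24.4
tcp_pos: [545.4, -142.1, 247.6]
orientation: [[-0.999, 0.041, -0.001], [0.041, 0.999, 0.002], [0.002, 0.002, -1.0]]
ft_force: [-0.4, 0.3, -0.3]
grip_width: 34.3
finger_force: 0.0
```

```bash
python3 - <<'E'
from plan import *
tips();print(r.sense()["tcp_pos"],r.sense()["orientation"].round(3))
E
```

```text
tip -1 X -252.5 Z 77.6 lat 6.8
tip 1 X -218.3 Z 77.6 lat 6.9
al 0.13981227703226723 F [-0.4  0.3 -0.3] t 24.4 q [-0.37  0.45 -0.23  0.89  0.   -0.33] w 34.279475973916064
[ 545.39575596 -142.09508482  247.59837673] [[-0.999  0.041 -0.001]
 [ 0.041  0.999  0.002]
 [ 0.002  0.002 -1.   ]]
```

play_rows([
  [[0.2,0,0,0.08,0,0,0],[0.2,0,0,0.14,0,0,0],[0.2,0,0,0.19,0,0,0],[0.2,0,0,0.23,0,0,0],[0.2,0,0,0.26,0,0,0],[0.2,0,0,0.275,0,0,0],[0.2,0,0,0.275,0,0,0]],
])

```text
time: 25.1
tcp_pos: [545.5, -142.3, 192.8]
orientation: [[-0.999, 0.041, -0.001], [0.041, 0.999, 0.002], [0.001, 0.002, -1.0]]
ft_force: [0.5, -0.3, 0.2]
grip_width: 34.0
finger_force: 0.0
```

play_rows([
  [[0.2,0,-0.015,0,0,0,0],[0.2,0,-0.03,0,0,0,0],[0.2,0,-0.04,0,0,0,0],[0.2,0,-0.045,0,0,0,0],[0.2,0,-0.05,0,0,0,0],[0.2,0,-0.055,0,0,0,0],[0.2,0,-0.06,0,0,0,0]],
])

```text
time: 25.8
tcp_pos: [545.4, -153.3, 193.5]
orientation: [[-0.999, 0.04, 0.001], [0.04, 0.999, 0.005], [-0.001, 0.005, -1.0]]
ft_force: [2.1, 6.3, 2.5]
grip_width: 33.9
finger_force: 2.9
```

play_rows([
  [[0.2,0,-0.004,0,0,0,0],[0.2,0,-0.008,0,0,0,0],[0.2,0,-0.012,0,0,0,0],[0.2,0,-0.016,0,0,0,0],[0.2,0,-0.02,0,0,0,0],[0.2,0,-0.024,0,0,0,0],[0.2,0,-0.024,0,0,0,0]],
])

```text
time: 26.5
tcp_pos: [545.2, -156.7, 193.4]
orientation: [[-0.999, 0.039, 0.002], [0.039, 0.999, 0.009], [-0.002, 0.009, -1.0]]
ft_force: [1.7, 10.6, 4.4]
grip_width: 34.3
finger_force: 5.6
```

play_rows([
  [[0.2,0,-0.004,0,0,0,0],[0.2,0,-0.008,0,0,0,0],[0.2,0,-0.012,0,0,0,0],[0.2,0,-0.016,0,0,0,0],[0.2,0,-0.02,0,0,0,0],[0.2,0,-0.02,0,0,0,0]],
])

```text
time: 27.1
tcp_pos: [545.0, -158.1, 193.2]
orientation: [[-0.999, 0.037, 0.003], [0.037, 0.999, 0.017], [-0.002, 0.017, -1.0]]
ft_force: [3.6, 21.1, 6.2]
grip_width: 34.1
finger_force: 10.7
```

play_rows([
  [[0.2,0,0.025,0,0,0,0],[0.2,0,0.055,0,0,0,0],[0.2,0,0.065,-0.03,0,0,0],[0.2,0,0.065,-0.12,0,0,0],[0.2,0,0.065,-0.3,0,0,0],[0.2,0,0.065,-0.5,0,0,0],[0.2,0,0.065,-0.7,0,0,0],[0.2,0,0.065,-0.8,0,0,0]],
])

```text
time: 27.9
tcp_pos: [546.0, -151.2, 357.6]
orientation: [[-0.999, 0.042, 0.005], [0.042, 0.999, -0.002], [-0.005, -0.001, -1.0]]
ft_force: [0.1, -0.3, -0.1]
grip_width: 34.3
finger_force: 0.0
```

play_rows([
  [[0.2,0,-0.2,0,0,0,0],[0.2,0,-0.4,0,0,0,0],[0.2,0,-0.6,0,0,0,0],[0.2,0,-0.8,0,0,0,0],[0.2,0,-0.9,0,0,0,0],[0.2,0,-0.9,0,0,0,0]],
])

```text
time: 28.5
tcp_pos: [537.1, -333.6, 352.8]
orientation: [[-0.999, 0.046, -0.0], [0.046, 0.999, -0.0], [0.0, -0.0, -1.0]]
ft_force: [-0.1, 0.9, -0.1]
grip_width: 34.7
finger_force: 0.0
```

```bash
python3 edge.py; python3 - <<'E'
from h import *
from sim import *
T=get_image("top")["img"];C=get_image("scene")["img"]
n=cv2.resize(cv2.convertScaleAbs(T[110:310,290:410,::-1],alpha=1.5,beta=15),None,fx=3,fy=3,interpolation=cv2.INTER_CUBIC)
o=cv2.imread("pics/tc3.png")
nc=cv2.resize(cv2.convertScaleAbs(C[180:320,250:440,::-1],alpha=1.5,beta=15),None,fx=4,fy=4,interpolation=cv2.INTER_CUBIC);oc=cv2.imread("pics/sc3.png")
g=lambda i:cv2.cvtColor(i,cv2.COLOR_BGR2GRAY).astype(np.float32)
for y in(175,195): print(y,"old",g(o)[y-3:y+4,325:360:2].mean(0).astype(int).tolist());print(y,"new",g(n)[y-3:y+4,325:360:2].mean(0).astype(int).tolist())
print("old",g(oc)[400:460:4,591:600].mean(1).astype(int).tolist(),"new",g(nc)[400:460:4,591:600].mean(1).astype(int).tolist())
for y in(175,): print("pad old",g(o)[y-2:y+3,200:245:3].mean(0).astype(int).tolist(),"new",g(n)[y-2:y+3,200:245:3].mean(0).astype(int).tolist())
for lat in(-75,-50,0,50,75):
    for nm,im in(("scene",C),("top",T)):
        v=[]
        for X in range(-60,12,4):
            q=proj(nm,O+X*ex+lat*xt+172*ez)[0].round().astype(int);v.append(int(im[q[1],q[0]].mean()))
        print(lat,nm,v)
E
```

```text
lat -60 A X≈ -10.0 drop -3.6
lat -75 A X≈ -8.0 drop -5.5
lat 60 A X≈ -8.5 drop -8.3
lat 75 A X≈ -9.0 drop -6.7
tip -1 X -440.2 Z 182.9 lat 6.1
tip 1 X -406.2 Z 182.9 lat 6.1
al 0.11052172672898429 F [-0.5  0.1  0.5] t 28.65 q [-0.65  0.51  0.15  1.22  0.   -0.61] w 34.03261656635478
175 old [254, 254, 254, 253, 253, 252, 253, 253, 254, 254, 253, 253, 252, 246, 229, 215, 227, 236]
175 new [254, 254, 254, 254, 254, 253, 253, 254, 254, 254, 254, 254, 254, 251, 238, 222, 233, 241]
195 old [255, 255, 255, 255, 255, 255, 255, 255, 255, 255, 255, 255, 255, 242, 223, 215, 234, 248]
195 new [255, 255, 255, 255, 255, 255, 255, 255, 255, 255, 255, 255, 255, 247, 232, 222, 241, 253]
old [79, 78, 80, 81, 81, 80, 80, 76, 87, 120, 138, 150, 165, 173, 170] new [83, 82, 83, 83, 82, 82, 82, 79, 91, 123, 144, 156, 171, 178, 176]
pad old [104, 101, 103, 101, 101, 102, 100, 116, 153, 179, 183, 181, 180, 180, 181] new [104, 106, 106, 107, 105, 103, 102, 120, 155, 186, 190, 187, 192, 217, 249]
-75 scene [6, 5, 6, 6, 6, 4, 4, 5, 5, 7, 4, 41, 57, 102, 63, 48, 36, 41]
-75 top [44, 37, 41, 49, 63, 50, 29, 25, 23, 20, 35, 60, 87, 77, 63, 62, 100, 109]
-50 scene [7, 6, 4, 6, 4, 5, 7, 6, 6, 7, 3, 42, 57, 104, 63, 48, 36, 41]
-50 top [38, 42, 48, 37, 22, 26, 23, 30, 31, 26, 33, 61, 98, 79, 62, 66, 102, 107]
0 scene [2, 4, 7, 7, 4, 7, 5, 6, 3, 6, 6, 36, 57, 108, 63, 51, 36, 34]
0 top [42, 42, 54, 34, 28, 16, 21, 29, 21, 27, 34, 63, 99, 82, 72, 72, 104, 110]
50 scene [7, 6, 5, 4, 8, 5, 6, 4, 2, 6, 5, 38, 56, 112, 62, 60, 43, 34]
50 top [40, 49, 50, 32, 26, 22, 26, 25, 33, 29, 33, 64, 101, 82, 73, 61, 110, 111]
75 scene [6, 4, 6, 6, 4, 6, 6, 3, 6, 6, 7, 38, 56, 96, 64, 60, 40, 32]
75 top [40, 43, 48, 44, 30, 26, 23, 30, 31, 28, 33, 64, 79, 79, 71, 57, 99, 115]
```

```bash
python3 -c "
from rig import r
print(r.finish_job())"
```

```text
the job is handed in; nothing more can be done
None
```

I handed the job in at about 29 s. The tray is out to its stop and the tablet leans squarely on the module with its screen facing out, checked from camera pixel values because my ten pictures were used. Tipping the tablet pushed the tray in about 4 mm, so I pulled it back to the stop with the tablet already leaning. The mouse and vial rack had not shifted before that second pull; I didn't check the bottle.

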